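Load the capped sample jars into the analyser's sprung carousel lift

ROBOT

A 6-joint arm with a two-finger parallel gripper is mounted at the origin on the work surface. World frame = base frame: x ahead of the robot, y to its left, z up, the work surface at z = 0. Lengths are in m, angles in rad, forces in N, time in s.
With the tool pointing down it reaches from about 0.375 to 0.9 m from the base axis. Payload 3.1 kg.
Tool frame: the origin (TCP) lies between the finger pads; the fingertips stand 11 mm ahead of it and the grasp point (between the pads) lies 8 mm behind it; z points along the fingers, y is the line along which they close (so a half turn about z gives the same grasp; the last joint's range is limited). The gripper opens to 87 mm and grips with 3 to 60 N. Pads are 19 mm wide; open, the fingers measure 117 mm over their backs; the gripper's body (75 mm by 190 mm) begins 51 mm behind the grasp point.
Start: joints at [-1.319, 0.527, 1.433, -0, 1.181, -0.178], TCP at [0.261, -0.568, 0.234] pointing down, gripper open.
Joint ranges: [-3.08, 3.08], [-0.75, 2.2], [0.22, 2.44], [-1.43, 4.57], [0, 2.65], [-2.85, 2.85]. Speed limits (rad/s): [2.79, 2.79, 3.14, 3.14, 3.14, 3.14].

INTERFACE

Orientations are given as a unit quaternion [x, y, z, w].
In Python, from rig import robot gives the robot as it stands.
- The arm moves only by the tool move_arm, never from a script. Its argument "moves" is text: rows parted by semicolons, each of 7 numbers parted by spaces: the shift along the tool's x, y, z in units of 100 mm (1.0 is 100 mm), then the turn, a rotation vector about the tool's x, y, z in units of 90 degrees (1.0 is 90 degrees), then the opening, from 0 (shut) to 1 (fully open). A call has 1 to 12 rows; each row is the pose to reach, as a shift and turn from the pose commanded when the call began, along the tool's axes at that moment; what a row does not reach only later rows make up. A row lasts 1/10 s, in which the tool goes at most 50 mm and 8.59 degrees, less where a joint would pass 70% of its speed; a pose out of reach is approached as far as the arm can. A call with a number of a shift or a turn outside -1 to 1 is refused whole. A call with a gripper value outside its range is refused whole. The fingers move at their own pace and stop on an object; "squeeze" is the grip in N (left out, the last holds). Time passes only in rows, so rows that repeat a pose let the fingers close. It gives the time, the measured TCP pose, the force, the opening and the grip force at its end, in the units of the state.
- robot.get_obs(): the state, without advancing time (a new reading comes with each control period).
- robot.camera(name): name is "side" or "top" or "wrist"; returns a dict with "image" (420x560x3 uint8, red, green, blue), "intrinsics" (3x3 intrinsics, pixels), "extrinsics" (4x4, takes a point from world to camera coordinates). Camera axes: x right, y up, looking along -z (the intrinsics and any distortion apply to the point x, -y, -z); pixel columns grow to the right and rows downward; lengths in m; the calibration is good to about 2 mm. A picture is of the moment at which its call begins. There is no depth.
- robot.hand_in(): hands the job in; it is judged then, once.
The state is a dict: "time": time; "q": joint angles; "joint_velocities": joint speeds; "joint_torque": joint torques, N m; "position": TCP position; "tool_rot": TCP orientation; "ft_force": force on the tool from outside, world axes, zero at the start; "moment": the same for the moment, N m; "grip_width": finger opening in m; "grip_force": force on a finger pad.
Only numpy, scipy, OpenCV 4.12 (cv2) and the standard library are available. Lean on these libraries where they do the work, as an engineer would, in place of code of your own. Each camera call takes 0.05 s, during which the arm holds its last target. There are 200 camera calls.

TASK

Load the three capped sample jars from the grey mat into the round sprung lift, each standing in the nest of its own size, one after another: the large one first, then the medium, the small one last. Keep them upright and set them down gently rather than dropping them, since they are glass and the tray sinks as it fills; let go of each one. Leave the three open jars without caps where they stand.

Things in the scene. Friction and masses are not known exactly. Their poses are not given: they have to be found in the camera images.
- jar_large_mid (a point): large capped jar to be loaded: upright round brown-glass jar 56 mm in diameter and 72 mm tall, its top 18 mm a white screw cap 54 mm wide. The point is on its axis half-way up (36 mm above its underside); z is up along the axis. Stands on the 2 mm thick grey mat, where nothing is taller; grip the glass or the cap across the diameter.
- jar_medium_mid (a point): medium capped jar to be loaded: upright round brown-glass jar 44 mm in diameter and 72 mm tall, its top 18 mm a white screw cap 42 mm wide. The point is on its axis half-way up (36 mm above its underside); z is up along the axis. Stands on the 2 mm thick grey mat, where nothing is taller; grip the glass or the cap across the diameter.
- jar_small_mid (a point): small capped jar to be loaded: upright round brown-glass jar 32 mm in diameter and 72 mm tall, its top 18 mm a white screw cap 30 mm wide. The point is on its axis half-way up (36 mm above its underside); z is up along the axis. Stands on the 2 mm thick grey mat, where nothing is taller; grip the glass or the cap across the diameter.
- open_large_mid (a point): look-alike to leave alone: large open jar of the same brown glass, 56 mm in diameter and 58 mm tall, with no cap, so that one sees its hollow inside from above. The point is on its axis half-way up (29 mm above its underside); z is up.
- open_medium_mid (a point): look-alike to leave alone: medium open jar of the same brown glass, 44 mm in diameter and 58 mm tall, with no cap, so that one sees its hollow inside from above. The point is on its axis half-way up (29 mm above its underside); z is up.
- open_small_mid (a point): look-alike to leave alone: small open jar of the same brown glass, 32 mm in diameter and 58 mm tall, with no cap, so that one sees its hollow inside from above. The point is on its axis half-way up (29 mm above its underside); z is up.
- nest_large: large nest on the lift's round metal tray, for the large jar: grey cup with a white lip, inside diameter 72 mm, outside 80 mm. Origin: centre of its underside on the tray, z up; the jar stands on its floor, 3 mm above the origin; the lip's top is 11 mm above it. Nests are 120 degrees apart, 60 mm from the tray's centre; they sink with the tray.
- nest_medium: medium nest on the lift's round metal tray, for the medium jar: grey cup with a white lip, inside diameter 60 mm, outside 68 mm. Origin: centre of its underside on the tray, z up; the jar stands on its floor, 3 mm above the origin; the lip's top is 11 mm above it. Nests are 120 degrees apart, 60 mm from the tray's centre; they sink with the tray.
- nest_small: small nest on the lift's round metal tray, for the small jar: grey cup with a white lip, inside diameter 48 mm, outside 56 mm. Origin: centre of its underside on the tray, z up; the jar stands on its floor, 3 mm above the origin; the lip's top is 11 mm above it. Nests are 120 degrees apart, 60 mm from the tray's centre; they sink with the tray.
- tray (a joint): how far the lift's tray (206 mm in diameter, carrying the nests) has sunk on its spring, in m: 0 empty (tray's upper face 66 mm above the bench), at most 0.030; about 300 N/m, so it sinks roughly 10, 7 and 3 mm under the large, medium and small jar; it cannot turn.
Not all that is in view belongs to the job. What is shaped like the part that bears jar_medium_mid but purple is not meant.

How it is judged:
On the way, in this order (a step that is already met when the one before it is completed fails the run):
1. the large jar stands in the large nest, released (horizontal distance between jar_large_mid and nest_large below 0.012 m and z of jar_large_mid in the frame of nest_large between 0.034 and 0.044 m and angle between jar_large_mid's own z axis and vertical below 0.12 rad and contact force between jar_large and the fingers below 0.05 N), for 0.2 s.
2. the medium jar stands in the medium nest, released (horizontal distance between jar_medium_mid and nest_medium below 0.012 m and z of jar_medium_mid in the frame of nest_medium between 0.034 and 0.044 m and angle between jar_medium_mid's own z axis and vertical below 0.12 rad and contact force between jar_medium and the fingers below 0.05 N), for 0.2 s.
3. the small jar stands in the small nest, released (horizontal distance between jar_small_mid and nest_small below 0.012 m and z of jar_small_mid in the frame of nest_small between 0.034 and 0.044 m and angle between jar_small_mid's own z axis and vertical below 0.12 rad and contact force between jar_small and the fingers below 0.05 N), for 0.2 s.
At the end, for the whole second after the job is handed in: Each capped jar stands upright (0.12 rad) on the floor of its own size's nest, axis within 12 mm of the nest's centre (anywhere inside the lip), height within 5 mm, released, at rest (under 20 mm/s); tray sunk by over 10 mm; each open jar within 30 mm of its start (all of step 1 and all of step 2 and all of step 3 and linear speed of each of jar_large, jar_medium, jar_small below 0.02 m/s and value of joint tray above 0.01 m and distance of each of open_large_mid, open_medium_mid, open_small_mid from where it was at the start of the episode below 0.03 m); the robot touches nothing.
It fails at once if a capped jar is tipped over (more than 0.6 rad) (angle between any of jar_large_mid, jar_medium_mid, jar_small_mid's own z axis and vertical above 0.6 rad).
It fails at once if an open jar is moved by more than 30 mm or tipped over (more than 0.6 rad) (distance of any of open_large_mid, open_medium_mid, open_small_mid from where it was at the start of the episode above 0.03 m or angle between any of open_large_mid, open_medium_mid, open_small_mid's own z axis and vertical above 0.6 rad).
It fails at once if a capped jar is dropped: out of the fingers while over its nest and more than 15 mm above the nest's floor ((horizontal distance between jar_large_mid and nest_large below 0.03 m and z of jar_large_mid in the frame of nest_large above 0.054 m and contact force between jar_large and the fingers below 0.05 N) or (horizontal distance between jar_medium_mid and nest_medium below 0.03 m and z of jar_medium_mid in the frame of nest_medium above 0.054 m and contact force between jar_medium and the fingers below 0.05 N) or (horizontal distance between jar_small_mid and nest_small below 0.03 m and z of jar_small_mid in the frame of nest_small above 0.054 m and contact force between jar_small and the fingers below 0.05 N)).
It fails at once if a jar is slammed into a nest (contact above 60 N) (contact force between any of jar_large, jar_medium, jar_small and nest_large above 60 N or contact force between any of jar_large, jar_medium, jar_small and nest_medium above 60 N or contact force between any of jar_large, jar_medium, jar_small and nest_small above 60 N).
It also fails if it takes over 106 s, if anything falls off the work surface, if the arm or the gripper's body presses on something with over 40 N, if the wrist force passes 120 N, or if a joint passes its speed limit or range.

## Working session

There is one attempt and no reset: what is moved stays moved. The work goes in short steps, Python scripts to look and compute and a tool call to move; the robot and the scene stay as the last step left them, time stands still between calls to the robot, and variables do not carry over. Pictures are saved under pics/ and viewed, at most 14 in all, crops included, and the job is handed in when it is done.

Besides the shell and the picture viewer there is one more tool, called as name(argument=value, ...) on one line, values as JSON. move_arm: Moves the arm, as the interface text tells. Shifts and turns lie within -1 to 1; 1 stands for 100 mm of shift or 90 degrees of turn. Its arguments: {"type":"object","properties":{"moves":{"type":"string"},"squeeze":{"type":"number"}},"required":["moves"]}

```bash
mkdir -p pics; cat > h.py <<'E'
import numpy as np, cv2
from rig import robot
from scipy.spatial.transform import Rotation as R
def snap(n,f):
    c=robot.camera(n); cv2.imwrite('pics/'+f+'.png',c['image'][:,:,::-1]); np.savez('pics/'+f+'.npz',K=c['intrinsics'],E=c['extrinsics'],image=c['image']); return c
def ray(c,u,v,z):
    K=np.array(c['K']);E=np.array(c['E'])
    p=np.linalg.inv(K)@[u,v,1]; d=E[:3,:3].T@[p[0],-p[1],-p[2]]; o=-E[:3,:3].T@E[:3,3]
    return o+d*(z-o[2])/d[2]
def proj(c,P):
    K=np.array(c['K']);E=np.array(c['E']); q=E[:3,:3]@np.array(P)+E[:3,3]; q=K@[q[0],-q[1],-q[2]]; return q[:2]/q[2]
E
python3 - <<'E'
from h import *
for n in ['top','side']:
    c=snap(n,n+'0'); print(c['intrinsics'],c['extrinsics'],[k for k in c])
o=robot.get_obs(); print({k:np.round(v,3) for k,v in o.items()})
E
```

```text
[[473.46480666   0.         280.34191621]
 [  0.         473.46480666 212.1832946 ]
 [  0.           0.           1.        ]] [[-0.00661673 -0.99997311  0.00316284 -0.0021743 ]
 [ 0.99495056 -0.00626666  0.10017046 -0.57324432]
 [-0.10014794  0.00380967  0.99496526 -1.18482279]
 [ 0.          0.          0.          1.        ]] ['image', 'intrinsics', 'extrinsics']
[[430.04892629   0.         277.96299542]
 [  0.         430.04892629 207.58526753]
 [  0.           0.           1.        ]] [[-0.91981003 -0.39228432  0.00790679  0.51286057]
 [ 0.20961316 -0.47425662  0.85506899 -0.18384578]
 [-0.33168031  0.7881584   0.51845395 -0.76051566]
 [ 0.          0.          0.          1.        ]] ['image', 'intrinsics', 'extrinsics']
{'time': np.float64(0.1), 'q': array([-1.319,  0.528,  1.434,  0.   ,  1.181, -0.178]), 'joint_velocities': array([ 0.   , -0.001, -0.004,  0.   ,  0.001,  0.001]), 'joint_torque': array([-1.0000e-03, -4.4099e+01, -1.7715e+01,  6.3000e-02,  5.3000e-02,
       -0.0000e+00]), 'position': array([ 0.261, -0.567,  0.233]), 'tool_rot': array([ 0.977,  0.214, -0.   , -0.001]), 'ft_force': array([-0.029, -0.124, -0.76 ]), 'moment': array([ 0.076, -0.001,  0.009]), 'grip_force': np.float64(0.0), 'grip_width': np.float64(0.087)}
```

View pics/top0.png

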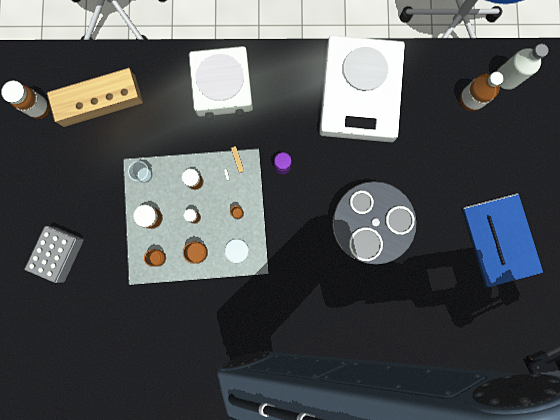

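View pics/side0.png

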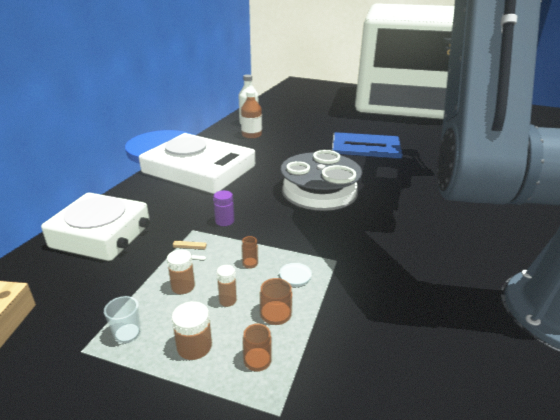

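Top view: capped large at ~(148,215), medium (191,177), small (191,214). The open jars are at (237,211), (196,252) and (155,257). Nests: large (366,244), medium (400,220), small (361,202). The purple decoy is at (283,161). Refining now.

```bash
python3 - <<'E'
from h import *
c=np.load('pics/top0.npz'); im=c['image']; hsv=cv2.cvtColor(im,cv2.COLOR_RGB2HSV)
def comp(cx,cy,r,z,name,thr):
    m=((hsv[...,2]>thr)&(hsv[...,1]<60)).astype(np.uint8); mm=np.zeros_like(m); cv2.circle(mm,(cx,cy),r,1,-1); m&=mm
    cs,_=cv2.findContours(m,cv2.RETR_EXTERNAL,cv2.CHAIN_APPROX_NONE); k=max(cs,key=cv2.contourArea)
    (u,v),rr=cv2.minEnclosingCircle(k); (eu,ev),ax,_=cv2.fitEllipse(k)
    p=ray(c,eu,ev,z); d=np.linalg.norm(ray(c,eu+1,ev,z)-p)
    print(name,np.round([u,v,rr,eu,ev],1),'ax mm',np.round(np.array(ax)*d*1000),np.round(p,4))
for a in [(148,215,17,.074,'L'),(191,177,14,.074,'M'),(191,214,12,.074,'S')]: comp(*a,200)
for a in [(366,244,21,.077,'NL'),(400,220,18,.077,'NM'),(361,202,15,.077,'NS')]: comp(*a,170)
for n,u,v in [('oS',237,211),('oL',196,252),('oM',155,257),('beak',139,169),('tray',376,222)]: print(n,np.round(ray(c,u,v,.06 if n!='tray' else .066),3))
b=im[150:290,115:275]; t=im[175:270,325:425]
cv2.imwrite('pics/crop.png',np.hstack([cv2.resize(b,(480,420),interpolation=2),cv2.resize(t,(300,285),interpolation=2)[:,:,::1] if 0 else cv2.copyMakeBorder(cv2.resize(t,(300,285),interpolation=2),0,135,0,0,0)])[:,:,::-1])
E
```

```text
L [143.8 215.4  11.2 143.7 215.4] ax mm [52. 53.] [0.5628 0.3308 0.074 ]
M [189.7 177.2   8.9 189.6 176.9] ax mm [40. 41.] [0.6582 0.219  0.074 ]
S [189.3 215.    6.6 189.2 214.8] ax mm [29. 30.] [0.5637 0.2189 0.074 ]
NL [365.6 244.   16.9 366.  243.9] ax mm [78. 81.] [ 0.4892 -0.2146  0.077 ]
NM [400.  220.   14.4 399.9 219.8] ax mm [67. 69.] [ 0.5478 -0.2997  0.077 ]
NS [361.6 201.8  11.8 361.5 201.8] ax mm [55. 57.] [ 0.5928 -0.2061  0.077 ]
oS [0.574 0.102 0.06 ]
oL [0.472 0.204 0.06 ]
oM [0.461 0.305 0.06 ]
beak [0.682 0.349 0.06 ]
tray [ 0.544 -0.243  0.066]
```

View pics/crop.png

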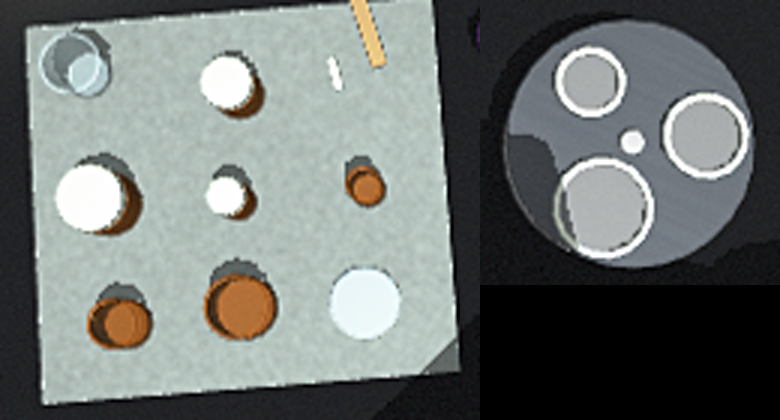

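The positions fit well, with nest spacing coming out at 104 mm as specified. I'm starting the traverse towards the large jar.

move_arm(moves="0.3 -0.32 0 0 0 0 1; 0.62 -0.65 0 0 0 0 1; 0.93 -0.98 0 0 0 0 1; 0.93 -0.98 0 0 0 0 1", squeeze=25)

```text
time: 0.5
position: [0.305, -0.4328, 0.2326]
tool_rot: [0.976, 0.216, -0.0, -0.004]
ft_force: [-0.1, -0.5, -0.5]
grip_width: 0.087
grip_force: 0.0
```

move_arm(moves="0.3 -0.32 0 0 0 0 1; 0.62 -0.65 0 0 0 0 1; 0.93 -0.98 0 0 0 0 1; 0.93 -0.98 0 0 0 0 1")

```text
time: 0.9
position: [0.348, -0.3064, 0.233]
tool_rot: [0.976, 0.216, -0.001, -0.003]
ft_force: [-1.1, 0.4, 0.2]
grip_width: 0.0874
grip_force: 0.0
```

move_arm(moves="0.3 -0.32 0 0 0 0 1; 0.62 -0.65 0 0 0 0 1; 0.93 -0.98 0 0 0 0 1; 0.93 -0.98 0 0 0 0 1")

```text
time: 1.3
position: [0.3919, -0.1802, 0.2333]
tool_rot: [0.976, 0.217, -0.0, -0.001]
ft_force: [-0.2, -0.0, 0.2]
grip_width: 0.0869
grip_force: 0.0
```

move_arm(moves="0.3 -0.32 0 0 0 0 1; 0.62 -0.65 0 0 0 0 1; 0.93 -0.98 0 0 0 0 1; 0.93 -0.98 0 0 0 0 1")

```text
time: 1.7
position: [0.4366, -0.0534, 0.2336]
tool_rot: [0.976, 0.217, 0.0, -0.0]
ft_force: [-1.0, 0.3, -0.2]
grip_width: 0.0869
grip_force: 0.0
```

move_arm(moves="0.3 -0.32 0 0 0 0 1; 0.62 -0.65 0 0 0 0 1; 0.93 -0.98 0 0 0 0 1; 0.93 -0.98 0 0 0 0 1")

```text
time: 2.1
position: [0.4814, 0.0737, 0.2337]
tool_rot: [0.976, 0.216, 0.001, 0.0]
ft_force: [-0.3, -1.1, 0.2]
grip_width: 0.087
grip_force: 0.0
```

move_arm(moves="0.3 -0.32 0 0 0 0 1; 0.62 -0.65 0 0 0 0 1; 0.93 -0.98 0 0 0 0 1; 0.93 -0.98 0 0 0 0 1")

```text
time: 2.5
position: [0.5256, 0.2012, 0.2335]
tool_rot: [0.977, 0.215, 0.002, -0.0]
ft_force: [-1.5, -0.7, -0.1]
grip_width: 0.0869
grip_force: 0.0
```

move_arm(moves="0.3 -0.32 0 0 0 0 1; 0.62 -0.65 0 0 0 0 1; 0.93 -0.98 0 0 0 0 1; 0.93 -0.98 0 0 0 0 1")

```text
time: 2.9
position: [0.5691, 0.329, 0.2331]
tool_rot: [0.977, 0.215, 0.002, -0.001]
ft_force: [-1.1, -1.3, 0.2]
grip_width: 0.0872
grip_force: 0.0
```

move_arm(moves="0 0 0 0 0 -0.09 1; 0 0 0 0 0 -0.18 1; 0 0 0 0 0 -0.225 1; 0 0 0 0 0 -0.225 1; 0 0 0 0 0 -0.225 1")

```text
time: 3.4
position: [0.5667, 0.3248, 0.2333]
tool_rot: [0.925, 0.38, -0.0, 0.0]
ft_force: [-0.2, -0.5, -0.5]
grip_width: 0.0867
grip_force: 0.0
```

```bash
cat >> h.py <<'E'
def plan(tx,ty,tz):
    o=robot.get_obs(); r=R.from_quat(o['tool_rot']); d=r.inv().apply(np.array([tx,ty,tz])-o['position'])
    print('pos',np.round(o['position'],4),'yaw',np.degrees(r.as_matrix()[1,0]),'tool shift/100mm',np.round(d*10,3))
E
python3 - <<'E'
from h import *
c=snap('wrist','w1'); k=np.load('pics/w1.npz')
plan(.5628,.3308,.036)
for n,p in dict(L=(.5628,.3308,.074),S=(.5637,.2189,.074),M=(.6582,.219,.074)).items(): print(n,proj(k,p))
E
```

```text
pos [0.5666 0.3253 0.2334] yaw 40.34140541210364 tool shift/100mm [ 0.013 -0.066  1.974]
L [276.49311726 197.5987523 ]
S [348.53467853 265.15423466]
M [415.82563963 207.66990452]
```

View pics/w1.png

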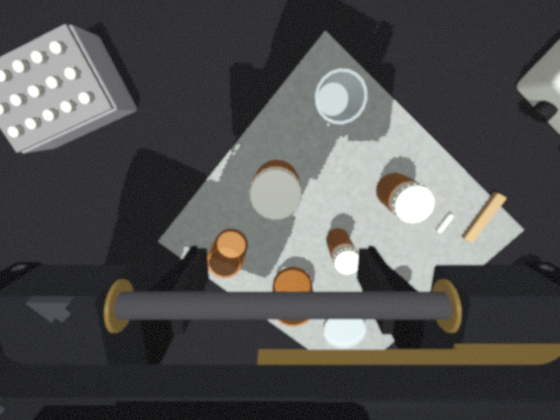

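The wrist view shows the caps (L 275,193; M 412,204; S 346,262) within 4 px of the predictions. Next I descend and grip the large jar.

move_arm(moves="0.01 -0.07 0.3 0 0 0.05 1; 0.01 -0.07 0.7 0 0 0.05 1; 0.01 -0.07 1 0 0 0.05 1; 0.01 -0.07 1 0 0 0.05 1; 0.01 -0.07 1 0 0 0.05 1")

```text
time: 3.95
position: [0.5622, 0.3326, 0.1336]
tool_rot: [0.939, 0.345, -0.0, 0.0]
ft_force: [-0.0, -0.1, -0.3]
grip_width: 0.0872
grip_force: 0.0
```

move_arm(moves="0 0 0.25 0 0 0 1; 0 0 0.5 0 0 0 1; 0 0 0.75 0 0 0 1; 0 0 0.97 0 0 0 1; 0 0 0.97 0 0 0 1; 0 0 0.97 0 0 0 0.5; 0 0 0.97 0 0 0 0.4; 0 0 0.97 0 0 0 0.4; 0 0 0.97 0 0 0 0.4; 0 0 0.97 0 0 0 0.4; 0 0 0.97 0 0 0 0.4; 0 0 0.97 0 0 0 0.4")

```text
time: 5.15
position: [0.5625, 0.333, 0.0375]
tool_rot: [0.938, 0.346, 0.001, 0.0]
ft_force: [-0.3, -1.1, 6.4]
grip_width: 0.0555
grip_force: 25.0
```

move_arm(moves="0 0 -0.15 0 0 0 0.4; 0 0 -0.4 0 0 -0.05 0.4; 0 0 -0.7 0 0 -0.05 0.4; 0 0 -1 0 0 -0.05 0.4; 0 0 -1 0 0 -0.05 0.4; 0 0 -1 0 0 -0.05 0.4")

```text
time: 5.75
position: [0.5614, 0.333, 0.1368]
tool_rot: [0.924, 0.382, 0.0, -0.0]
ft_force: [-0.1, -1.3, -2.5]
grip_width: 0.0554
grip_force: 25.0
```

move_arm(moves="-0.15 0.11 -0.1 0 0 0 0.4; -0.42 0.32 -0.25 0 0 0 0.4; -0.7 0.54 -0.4 0 0 0 0.4; -0.98 0.75 -0.4 0 0 0 0.4")

```text
time: 6.15
position: [0.5451, 0.2089, 0.177]
tool_rot: [0.924, 0.382, 0.0, 0.0]
ft_force: [0.1, -0.3, -2.2]
grip_width: 0.0555
grip_force: 25.0
```

move_arm(moves="-0.33 0.25 0 0 0 0 0.4; -0.66 0.5 0 0 0 0 0.4; -0.98 0.75 0 0 0 0 0.4")

```text
time: 6.45
position: [0.5267, 0.0862, 0.1753]
tool_rot: [0.924, 0.382, -0.002, -0.001]
ft_force: [0.2, -0.5, -2.6]
grip_width: 0.0558
grip_force: 25.0
```

move_arm(moves="-0.33 0.25 0 0 0 0 0.4; -0.66 0.5 0 0 0 0 0.4; -0.98 0.75 0 0 0 0 0.4")

```text
time: 6.75
position: [0.5102, -0.0358, 0.1753]
tool_rot: [0.924, 0.382, -0.002, -0.001]
ft_force: [0.2, 0.3, -2.0]
grip_width: 0.0558
grip_force: 25.0
```

move_arm(moves="-0.3 0.23 0 0 0 0 0.4; -0.6 0.45 0 0 0 0 0.4; -0.85 0.65 0 0 0 0 0.4; -0.98 0.75 0 0 0 0 0.4; -0.98 0.75 0 0 0 0 0.4; -0.98 0.75 0 0 0 0 0.4; -0.98 0.75 0 0 0 0 0.4")

```text
time: 7.45
position: [0.4952, -0.1551, 0.1759]
tool_rot: [0.924, 0.382, -0.001, -0.001]
ft_force: [-0.2, 0.2, -2.4]
grip_width: 0.0552
grip_force: 25.0
```

```bash
python3 - <<'E'
from h import *
c=snap('side','s1'); snap('wrist','w2'); k=np.load('pics/w2.npz')
plan(.4892,-.2146,.112)
a=cv2.imread('pics/s1.png')[60:340,150:430]; b=cv2.imread('pics/w2.png')[:,70:490]
cv2.imwrite('pics/c2.png',np.hstack([cv2.resize(a,(360,360)),cv2.resize(b,(420,360))]))
for n,p in dict(L=(.4892,-.2146,.077),M=(.5478,-.2997,.077),S=(.5928,-.2061,.077)).items(): print(n,proj(k,p))
E
```

```text
pos [ 0.4958 -0.155   0.1763] yaw 40.525298849845285 tool shift/100mm [-0.468  0.375  0.642]
L [325.35649574 266.64197657]
M [435.0179497  285.11458777]
S [411.08459681 180.24912293]
```

View pics/c2.png

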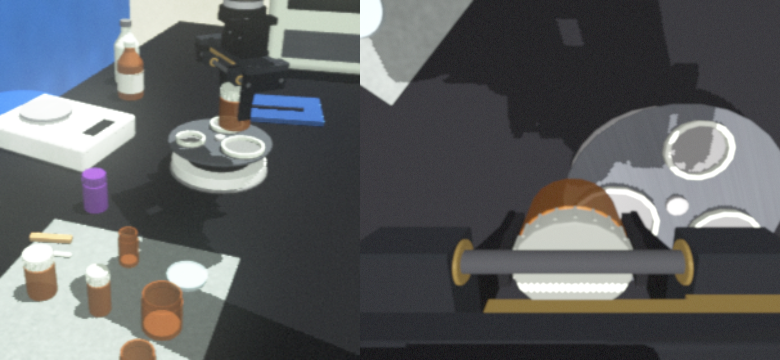

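The large jar is held upright and the nests sit where predicted, with nest S at about (410,175). I lower it over the large nest.

move_arm(moves="-0.2 0.16 0 0 0 0 0.4; -0.47 0.37 0 0 0 0 0.4; -0.47 0.37 0.2 0 0 0 0.4; -0.47 0.37 0.4 0 0 0 0.4; -0.47 0.37 0.55 0 0 0 0.4; -0.47 0.37 0.63 0 0 0 0.4; -0.47 0.37 0.66 0 0 0 0.4; -0.47 0.37 0.69 0 0 0 0.4; -0.47 0.37 0.72 0 0 0 0.4; -0.47 0.37 0.75 0 0 0 0.4; -0.47 0.37 0.77 0 0 0 0.4; -0.47 0.37 0.77 0 0 0 0.4")

```text
time: 8.75
position: [0.4895, -0.2159, 0.0998]
tool_rot: [0.924, 0.382, 0.0, 0.0]
ft_force: [0.8, 0.7, -0.6]
grip_width: 0.0554
grip_force: 25.0
```

move_arm(moves="0 0 0.02 0 0 0 0.4; 0 0 0.04 0 0 0 0.4; 0 0 0.04 0 0 0 0.4; 0 0 0.04 0 0 0 0.75; 0 0 0.04 0 0 0 0.9; 0 0 0.04 0 0 0 1; 0 0 0.04 0 0 0 1; 0 0 0.04 0 0 0 1; 0 0 0.04 0 0 0 1")

```text
time: 9.65
position: [0.489, -0.2156, 0.0956]
tool_rot: [0.924, 0.382, -0.0, -0.0]
ft_force: [-0.4, -0.2, -1.2]
grip_width: 0.0862
grip_force: 0.0
```

move_arm(moves="0 0 -0.15 0 0 0 1; 0 0 -0.35 0 0 0 1; 0 0 -0.65 0 0 0 1; 0 0 -1 0 0 0 1; 0 0 -1 0 0 0 1; 0 0 -1 0 0 0 1")

```text
time: 10.25
position: [0.4893, -0.2158, 0.1963]
tool_rot: [0.924, 0.382, 0.0, 0.001]
ft_force: [-0.2, -0.4, -0.8]
grip_width: 0.0871
grip_force: 0.0
```

```bash
python3 - <<'E'
from h import *
snap('wrist','w3'); snap('top','t3'); snap('side','s3')
plan(.6582,.219,.036)
k=np.load('pics/w3.npz'); print(proj(k,(.4892,-.2146,.131)))
a=cv2.imread('pics/s3.png')[90:300,220:430]; b=cv2.imread('pics/w3.png')[:,70:490]
cv2.imwrite('pics/c3.png',np.hstack([cv2.resize(a,(360,360)),cv2.resize(b,(420,360))]))
E
```

```text
pos [ 0.4881 -0.215   0.1943] yaw 40.465438393489464 tool shift/100mm [ 4.27  -1.867  1.586]
[282.29532431 231.18015712]
```

View pics/c3.png

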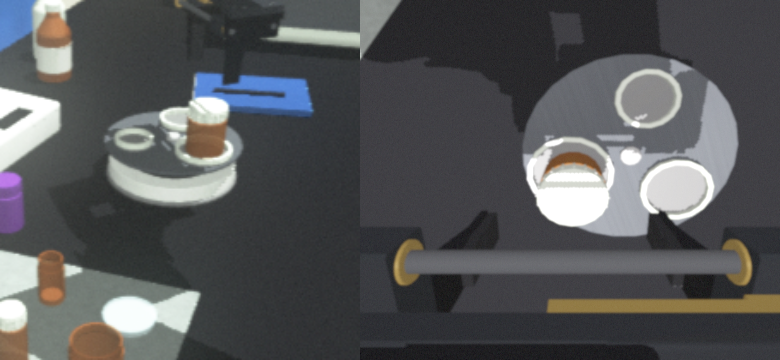

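The large jar stands in its nest (cap at about (283,228), predicted (282,231)). Next is the medium jar.

move_arm(moves="0.4 -0.17 0 0 0 0 1; 0.85 -0.37 0 0 0 0 1; 0.85 -0.37 0 0 0 0 1")

```text
time: 10.7
position: [0.5231, -0.1242, 0.194]
tool_rot: [0.923, 0.385, -0.001, -0.002]
ft_force: [-0.4, -0.9, -0.3]
grip_width: 0.0873
grip_force: 0.0
```

move_arm(moves="0.42 -0.18 0 0 0 0 1; 0.85 -0.37 0 0 0 0 1; 0.85 -0.37 0 0 0 0 1")

```text
time: 11.0
position: [0.5576, -0.0389, 0.1943]
tool_rot: [0.923, 0.385, -0.0, -0.001]
ft_force: [-1.3, -0.0, 0.2]
grip_width: 0.0869
grip_force: 0.0
```

move_arm(moves="0.42 -0.18 0 0 0 0 1; 0.85 -0.37 0 0 0 0 1; 0.85 -0.37 0 0 0 0 1")

```text
time: 11.3
position: [0.5921, 0.0466, 0.1945]
tool_rot: [0.923, 0.384, 0.0, -0.001]
ft_force: [-0.4, -1.0, 0.5]
grip_width: 0.0871
grip_force: 0.0
```

move_arm(moves="0.42 -0.18 0 0 0 0 1; 0.85 -0.37 0 0 0 0 1; 0.85 -0.37 0 0 0 0 1")

```text
time: 11.6
position: [0.6264, 0.1323, 0.1945]
tool_rot: [0.923, 0.384, 0.001, -0.001]
ft_force: [0.0, -0.7, 0.1]
grip_width: 0.0869
grip_force: 0.0
```

move_arm(moves="0.42 -0.18 0 0 0 0 1; 0.87 -0.38 0 0 0 0 1; 0.87 -0.38 0 0 0 0 1; 0.87 -0.38 0 0 0 0 1; 0.87 -0.38 0 0 0 0 1")

```text
time: 12.1
position: [0.6592, 0.2153, 0.1946]
tool_rot: [0.924, 0.382, -0.001, 0.0]
ft_force: [-0.4, 0.1, 1.3]
grip_width: 0.087
grip_force: 0.0
```

```bash
python3 - <<'E'
from h import *
plan(.6582,.219,.036)
E
```

```text
pos [0.6592 0.2153 0.1946] yaw 40.41301160141084 tool shift/100mm [ 0.024 -0.032  1.586]
```

move_arm(moves="0.02 -0.03 0.3 0 0 0 1; 0.02 -0.03 0.7 0 0 0 1; 0.02 -0.03 1 0 0 0 1; 0.02 -0.03 1 0 0 0 1")

```text
time: 12.5
position: [0.655, 0.2181, 0.0904]
tool_rot: [0.925, 0.381, -0.006, -0.001]
ft_force: [-1.0, 0.4, -0.1]
grip_width: 0.087
grip_force: 0.0
```

move_arm(moves="0 0 0.25 0 0 0 1; 0 0 0.45 0 0 0 1; 0 0 0.58 0 0 0 1; 0 0 0.58 0 0 0 1; 0 0 0.58 0 0 0 0.5; 0 0 0.58 0 0 0 0.3; 0 0 0.58 0 0 0 0.3; 0 0 0.58 0 0 0 0.3; 0 0 0.58 0 0 0 0.3; 0 0 0.58 0 0 0 0.3; 0 0 0.58 0 0 0 0.3; 0 0 0.58 0 0 0 0.3")

```text
time: 13.7
position: [0.6594, 0.2212, 0.0377]
tool_rot: [0.924, 0.382, 0.0, 0.0]
ft_force: [-0.3, 0.5, 0.9]
grip_width: 0.0433
grip_force: 25.0
```

move_arm(moves="0 0 -0.15 0 0 0 0.3; 0 0 -0.4 0 0 0 0.3; 0 0 -0.7 0 0 0 0.3; 0 0 -1 0 0 0 0.3; 0 0 -1 0 0 0 0.3")

```text
time: 14.2
position: [0.6627, 0.2219, 0.1434]
tool_rot: [0.924, 0.382, 0.005, 0.001]
ft_force: [0.2, 0.1, -1.4]
grip_width: 0.0431
grip_force: 25.0
```

move_arm(moves="-0.15 0.1 -0.2 0 0 0 0.3; -0.4 0.26 -0.45 0 0 0 0.3; -0.65 0.42 -0.6 0 0 0 0.3; -0.89 0.58 -0.6 0 0 0 0.3")

```text
time: 14.6
position: [0.6379, 0.1164, 0.1993]
tool_rot: [0.924, 0.382, 0.002, 0.001]
ft_force: [1.3, -0.1, -2.1]
grip_width: 0.0436
grip_force: 25.0
```

move_arm(moves="-0.3 0.2 0 0 0 0 0.3; -0.6 0.39 0 0 0 0 0.3; -0.89 0.58 0 0 0 0 0.3")

```text
time: 14.9
position: [0.6138, 0.0122, 0.1965]
tool_rot: [0.924, 0.382, -0.001, -0.001]
ft_force: [0.4, -0.1, -2.1]
grip_width: 0.0435
grip_force: 25.0
```

move_arm(moves="-0.3 0.2 0 0 0 0 0.3; -0.6 0.39 0 0 0 0 0.3; -0.89 0.58 0 0 0 0 0.3")

```text
time: 15.2
position: [0.5917, -0.0917, 0.1965]
tool_rot: [0.924, 0.382, -0.001, -0.001]
ft_force: [-0.4, -0.4, -1.6]
grip_width: 0.0435
grip_force: 25.0
```

move_arm(moves="-0.3 0.2 0 0 0 0 0.3; -0.6 0.39 0 0 0 0 0.3; -0.89 0.58 0 0 0 0 0.3")

```text
time: 15.5
position: [0.5698, -0.1955, 0.1965]
tool_rot: [0.924, 0.382, -0.001, -0.001]
ft_force: [1.2, -0.6, -2.0]
grip_width: 0.0437
grip_force: 25.0
```

move_arm(moves="-0.3 0.2 0 0 0 0 0.3; -0.6 0.39 0 0 0 0 0.3; -0.8 0.52 0 0 0 0 0.3; -0.89 0.58 0 0 0 0 0.3; -0.89 0.58 0 0 0 0 0.3; -0.89 0.58 0 0 0 0 0.3; -0.89 0.58 0 0 0 0 0.3")

```text
time: 16.2
position: [0.5491, -0.2966, 0.1973]
tool_rot: [0.924, 0.383, -0.0, -0.001]
ft_force: [-0.5, -0.1, -2.5]
grip_width: 0.0435
grip_force: 25.0
```

```bash
python3 - <<'E'
from h import *
c=snap('side','s4'); snap('wrist','w4'); k=np.load('pics/w4.npz')
plan(.5478,-.2997,.0955)
a=cv2.imread('pics/s4.png')[60:270,220:430]; b=cv2.imread('pics/w4.png')[:,70:490]
cv2.imwrite('pics/c4.png',np.hstack([cv2.resize(a,(360,360)),cv2.resize(b,(420,360))]))
E
```

```text
pos [ 0.5494 -0.2969  0.1975] yaw 40.53890378319525 tool shift/100mm [-0.031  0.009  1.02 ]
```

View pics/c4.png

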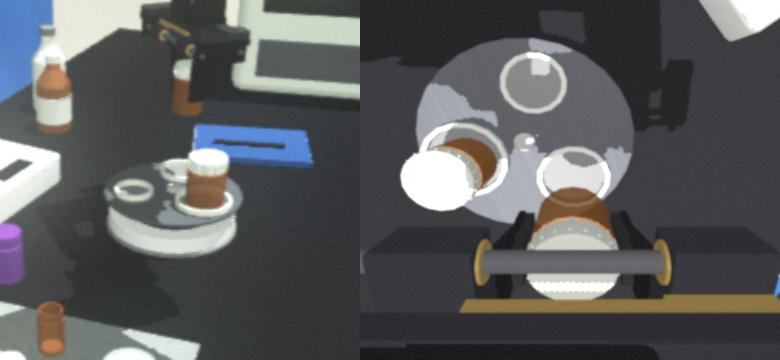

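The medium jar is held over its nest, and the large one is still upright. Lowering slowly.

move_arm(moves="-0.03 0.01 0.2 0 0 0 0.3; -0.03 0.01 0.45 0 0 0 0.3; -0.03 0.01 0.7 0 0 0 0.3; -0.03 0.01 0.85 0 0 0 0.3; -0.03 0.01 0.93 0 0 0 0.3; -0.03 0.01 0.96 0 0 0 0.3; -0.03 0.01 0.98 0 0 0 0.3; -0.03 0.01 1 0 0 0 0.3; -0.03 0.01 1 0 0 0 0.3")

```text
time: 17.2
position: [0.548, -0.3016, 0.0982]
tool_rot: [0.924, 0.382, 0.0, 0.001]
ft_force: [-0.1, 0.7, -1.7]
grip_width: 0.0432
grip_force: 25.0
```

move_arm(moves="0 0 0.02 0 0 0 0.3; 0 0 0.04 0 0 0 0.3; 0 0 0.06 0 0 0 0.3; 0 0 0.08 0 0 0 0.3; 0 0 0.08 0 0 0 0.3; 0 0 0.08 0 0 0 0.3")

```text
time: 17.8
position: [0.548, -0.3016, 0.0897]
tool_rot: [0.924, 0.382, 0.0, 0.0]
ft_force: [1.7, -0.4, 0.5]
grip_width: 0.0434
grip_force: 25.0
```

move_arm(moves="0 0 0 0 0 0 0.6; 0 0 0 0 0 0 0.8; 0 0 0 0 0 0 1; 0 0 0 0 0 0 1; 0 0 0 0 0 0 1; 0 0 0 0 0 0 1")

```text
time: 18.4
position: [0.5476, -0.3012, 0.0895]
tool_rot: [0.924, 0.382, -0.0, -0.0]
ft_force: [0.5, 0.4, -1.0]
grip_width: 0.0823
grip_force: 0.0
```

move_arm(moves="0 0 -0.15 0 0 0 1; 0 0 -0.35 0 0 0 1; 0 0 -0.65 0 0 0 1; 0 0 -1 0 0 0 1; 0 0 -1 0 0 0 1; 0 0 -1 0 0 0 1")

```text
time: 19.0
position: [0.5482, -0.3017, 0.1915]
tool_rot: [0.924, 0.382, 0.001, 0.001]
ft_force: [-1.0, -0.4, -0.3]
grip_width: 0.0869
grip_force: 0.0
```

```bash
python3 - <<'E'
from h import *
snap('wrist','w5'); snap('side','s5')
plan(.5637,.2189,.036)
a=cv2.imread('pics/s5.png')[90:300,220:430]; b=cv2.imread('pics/w5.png')[:,70:490]
cv2.imwrite('pics/c5.png',np.hstack([cv2.resize(a,(360,360)),cv2.resize(b,(420,360))]))
E
```

```text
pos [ 0.547  -0.3007  0.189 ] yaw 40.468765990883355 tool shift/100mm [ 3.789 -3.557  1.536]
```

View pics/c5.png

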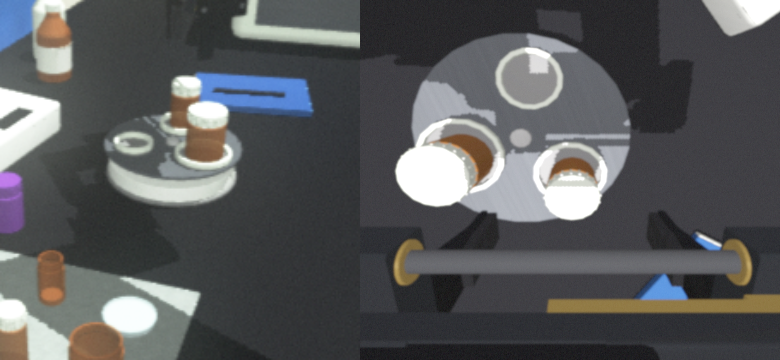

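Both jars stand upright in their nests. Next is the small jar.

move_arm(moves="0.3 -0.28 0 0 0 0 1; 0.62 -0.58 0 0 0 0 1; 0.95 -0.89 0 0 0 0 1; 0.95 -0.89 0 0 0 0 1")

```text
time: 19.5
position: [0.5497, -0.1649, 0.1877]
tool_rot: [0.923, 0.384, -0.002, -0.004]
ft_force: [-1.4, -1.1, 0.0]
grip_width: 0.0874
grip_force: 0.0
```

move_arm(moves="0.31 -0.3 0 0 0 0 1; 0.63 -0.6 0 0 0 0 1; 0.95 -0.89 0 0 0 0 1")

```text
time: 19.8
position: [0.5557, -0.0403, 0.1883]
tool_rot: [0.924, 0.382, -0.001, -0.001]
ft_force: [0.7, -0.4, 1.0]
grip_width: 0.0871
grip_force: 0.0
```

move_arm(moves="0.31 -0.3 0 0 0 0 1; 0.63 -0.6 0 0 0 0 1; 0.95 -0.89 0 0 0 0 1")

```text
time: 20.1
position: [0.5602, 0.0901, 0.1883]
tool_rot: [0.924, 0.382, -0.001, -0.0]
ft_force: [0.4, 1.0, -0.7]
grip_width: 0.0868
grip_force: 0.0
```

move_arm(moves="0.31 -0.3 0 0 0 0 1; 0.63 -0.6 0 0 0 0 1; 0.94 -0.89 0 0 0 0 1; 0.94 -0.89 0 0 0 0 1; 0.94 -0.89 0 0 0 0 1; 0.94 -0.89 0 0 0 0 1; 0.94 -0.89 0 0 0 0 1")

```text
time: 20.8
position: [0.5646, 0.2168, 0.1891]
tool_rot: [0.925, 0.381, -0.001, 0.0]
ft_force: [0.4, 0.2, -0.8]
grip_width: 0.0875
grip_force: 0.0
```

```bash
python3 - <<'E'
from h import *
plan(.5637,.2189,.036)
E
```

```text
pos [0.5646 0.2168 0.1891] yaw 40.38227473430977 tool shift/100mm [ 0.011 -0.021  1.531]
```

move_arm(moves="0.01 -0.02 0.3 0 0 0 1; 0.01 -0.02 0.7 0 0 0 1; 0.01 -0.02 1 0 0 0 1; 0.01 -0.02 1 0 0 0 1")

```text
time: 21.2
position: [0.5606, 0.2183, 0.0855]
tool_rot: [0.925, 0.381, -0.005, -0.001]
ft_force: [-1.8, -0.0, -1.0]
grip_width: 0.0869
grip_force: 0.0
```

move_arm(moves="0 0 0.25 0 0 0 1; 0 0 0.42 0 0 0 1; 0 0 0.53 0 0 0 1; 0 0 0.53 0 0 0 0.8; 0 0 0.53 0 0 0 0.5; 0 0 0.53 0 0 0 0.2; 0 0 0.53 0 0 0 0.2; 0 0 0.53 0 0 0 0.2; 0 0 0.53 0 0 0 0.2; 0 0 0.53 0 0 0 0.2; 0 0 0.53 0 0 0 0.2; 0 0 0.53 0 0 0 0.2")

```text
time: 22.4
position: [0.5639, 0.2205, 0.0366]
tool_rot: [0.924, 0.382, 0.0, 0.0]
ft_force: [-0.0, 0.3, 0.5]
grip_width: 0.0316
grip_force: 25.0
```

move_arm(moves="0 0 -0.15 0 0 0 0.2; 0 0 -0.4 0 0 0 0.2; 0 0 -0.7 0 0 0 0.2; 0 0 -1 0 0 0 0.2; 0 0 -1 0 0 0 0.2")

```text
time: 22.9
position: [0.5669, 0.2213, 0.1417]
tool_rot: [0.924, 0.382, 0.005, 0.001]
ft_force: [0.2, -0.4, -0.8]
grip_width: 0.0313
grip_force: 25.0
```

move_arm(moves="-0.15 0.15 -0.2 0 0 0 0.2; -0.35 0.4 -0.4 0 0 0 0.2; -0.53 0.6 -0.5 0 0 0 0.2; -0.7 0.8 -0.5 0 0 0 0.2")

```text
time: 23.3
position: [0.5713, 0.1135, 0.188]
tool_rot: [0.924, 0.382, 0.001, 0.001]
ft_force: [-0.3, -0.2, -1.4]
grip_width: 0.0317
grip_force: 25.0
```

move_arm(moves="-0.23 0.27 0 0 0 0 0.2; -0.46 0.53 0 0 0 0 0.2; -0.7 0.8 0 0 0 0 0.2")

```text
time: 23.6
position: [0.5769, 0.0074, 0.1861]
tool_rot: [0.924, 0.382, -0.001, -0.0]
ft_force: [0.7, -0.7, -0.8]
grip_width: 0.0317
grip_force: 25.0
```

move_arm(moves="-0.23 0.27 0 0 0 0 0.2; -0.46 0.53 0 0 0 0 0.2; -0.7 0.8 0 0 0 0 0.2")

```text
time: 23.9
position: [0.5838, -0.0987, 0.186]
tool_rot: [0.924, 0.382, -0.001, -0.001]
ft_force: [0.4, -0.1, -0.8]
grip_width: 0.0313
grip_force: 25.0
```

move_arm(moves="-0.23 0.27 0 0 0 0 0.2; -0.46 0.53 0 0 0 0 0.2; -0.62 0.7 0 0 0 0 0.2; -0.7 0.8 0 0 0 0 0.2; -0.7 0.8 0 0 0 0 0.2; -0.7 0.8 0 0 0 0 0.2; -0.7 0.8 0 0 0 0 0.2")

```text
time: 24.6
position: [0.5913, -0.202, 0.1863]
tool_rot: [0.924, 0.383, -0.0, -0.001]
ft_force: [0.5, 1.2, -1.8]
grip_width: 0.0314
grip_force: 25.0
```

```bash
python3 - <<'E'
from h import *
snap('wrist','w6'); snap('side','s6')
plan(.5928,-.2061,.087)
a=cv2.imread('pics/s6.png')[60:270,220:430]; b=cv2.imread('pics/w6.png')[:,70:490]
cv2.imwrite('pics/c6.png',np.hstack([cv2.resize(a,(360,360)),cv2.resize(b,(420,360))]))
E
```

```text
pos [ 0.5915 -0.2022  0.1866] yaw 40.53554748113427 tool shift/100mm [-0.019  0.038  0.995]
```

View pics/c6.png

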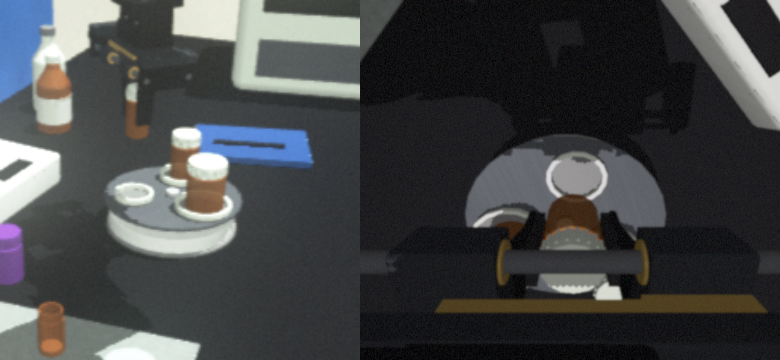

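move_arm(moves="-0.02 0.03 0.2 0 0 0 0.2; -0.02 0.03 0.45 0 0 0 0.2; -0.02 0.03 0.7 0 0 0 0.2; -0.02 0.03 0.84 0 0 0 0.2; -0.02 0.03 0.9 0 0 0 0.2; -0.02 0.03 0.94 0 0 0 0.2; -0.02 0.03 0.97 0 0 0 0.2; -0.02 0.03 1 0 0 0 0.2; -0.02 0.03 1 0 0 0 0.2; -0.02 0.03 1 0 0 0 0.2; -0.02 0.03 1 0 0 0 0.2")

```text
time: 25.8
position: [0.5927, -0.2075, 0.0871]
tool_rot: [0.924, 0.382, 0.0, 0.0]
ft_force: [0.7, 0.5, -0.1]
grip_width: 0.0313
grip_force: 25.0
```

move_arm(moves="0 0 0.02 0 0 0 0.2; 0 0 0.04 0 0 0 0.2; 0 0 0.04 0 0 0 0.2; 0 0 0.04 0 0 0 0.2")

```text
time: 26.2
position: [0.5926, -0.2075, 0.0826]
tool_rot: [0.924, 0.382, 0.0, 0.0]
ft_force: [1.3, -0.1, 0.4]
grip_width: 0.0312
grip_force: 25.0
```

move_arm(moves="0 0 0 0 0 0 0.45; 0 0 0 0 0 0 0.6; 0 0 0 0 0 0 0.8; 0 0 0 0 0 0 1; 0 0 0 0 0 0 1; 0 0 0 0 0 0 1; 0 0 0 0 0 0 1")

```text
time: 26.9
position: [0.5923, -0.2073, 0.0826]
tool_rot: [0.924, 0.382, -0.0, 0.0]
ft_force: [0.7, -1.1, 0.2]
grip_width: 0.0793
grip_force: 0.0
```

move_arm(moves="0 0 -0.15 0 0 0 1; 0 0 -0.35 0 0 0 1; 0 0 -0.65 0 0 0 1; 0 0 -1 0 0 0 1; 0 0 -1 0 0 0 1")

```text
time: 27.4
position: [0.5958, -0.209, 0.1891]
tool_rot: [0.924, 0.382, 0.004, 0.005]
ft_force: [0.7, -0.8, 1.1]
grip_width: 0.0872
grip_force: 0.0
```

move_arm(moves="0.3 -0.3 0 0 0 0 1; 0.6 -0.6 -0.2 0 0 0 1; 0.9 -0.9 -0.2 0 0 0 1; 0.9 -0.9 -0.2 0 0 0 1; 0.9 -0.9 -0.2 0 0 0 1; 0.9 -0.9 -0.2 0 0 0 1; 0.9 -0.9 -0.2 0 0 0 1")

```text
time: 28.1
position: [0.5925, -0.0813, 0.2023]
tool_rot: [0.924, 0.381, -0.0, 0.0]
ft_force: [-0.3, 0.1, -0.7]
grip_width: 0.0864
grip_force: 0.0
```

```bash
python3 - <<'E'
from h import *
snap('top','t7'); snap('side','s7')
k=np.load('pics/t7.npz')
for n,p in dict(L=(.4892,-.2146,.121),M=(.5478,-.2997,.121),S=(.5928,-.2061,.121)).items(): print(n,proj(k,p), proj(k,np.array(p)-[0,0,.064]))
a=cv2.imread('pics/s7.png')[90:300,220:430]; b=cv2.imread('pics/t7.png')[160:280,300:440]
cv2.imwrite('pics/c7.png',np.hstack([cv2.resize(a,(360,360)),cv2.resize(b,(420,360))]))
E
```

```text
L [369.3907969  243.22337207] [364.4954935  244.12222521]
M [404.69470018 218.18874856] [397.92646837 220.4291825 ]
S [364.70468806 199.56361717] [360.10311841 202.79432795]
```

View pics/c7.png

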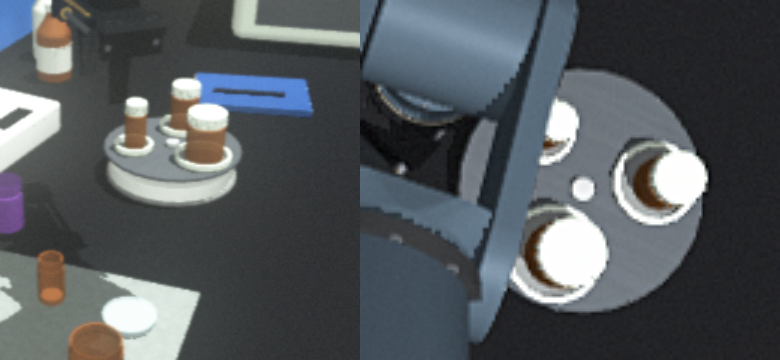

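All three jars stand upright in their nests, with caps within about 3 mm of the predicted positions (M ~(406,219), L ~(370,244)). The gripper is clear.

```bash
python3 -c "
from rig import robot
print(robot.hand_in())"
```

```text
the job is handed in; nothing more can be done
None
```

I loaded the large, medium and small jars upright into their own nests in that order, let go of each, left the open jars untouched and handed the job in; the hand-in gave no verdict.

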